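# Tip damper shafts through the slot of the wash case

## Robot

A 7-joint arm with a two-finger parallel gripper is mounted at the origin on the work surface. World frame = base frame: x ahead of the robot, y to its left, z up, the work surface at z = 0. Lengths are in m, angles in degrees, forces in N, time in s.
With the tool pointing down it reaches from about 0.35 to 0.9 m from the base axis. Payload 19.9 kg.
Tool frame: the origin (TCP) lies midway between the tips of the shut fingers; the grasp point (between the pads) lies 19 mm behind it; z points along the fingers, y is the line along which they close (so a half turn about z gives the same grasp; the last joint's range is limited). The gripper opens to 94 mm and grips with 3 to 60 N. Pads are 16 mm wide; open, the fingers measure 119 mm over their backs; the gripper's body (75 mm by 177 mm) begins 78 mm behind the grasp point.
Start: joints at [-71.935, 23.915, -0.59, 92.452, 0.269, 63.638, -3.037], TCP at [0.218, 0.586, 0.205] pointing down, gripper open.
Joint ranges: [-161.28, 161.28], [-22.2, 115.67], [-73.04, 71.86], [3.21, 147.25], [-68.34, 248.33], [10.77, 114.83], [-161.83, 161.83]. Speed limits (degrees/s): [108.29, 108.29, 136.94, 136.94, 172.46, 172.46, 172.46].

## Interface

Orientations are given as a 3x3 rotation matrix whose columns are the frame's x, y, z axes.
In Python, from cell import r gives the robot as it stands.
- The arm moves only by the tool apply_moves, never from a script. Its argument "deltas" is a list of rows, each a list of 7 numbers: the turn, a rotation vector about the tool's x, y, z in rad, then the shift along the tool's x, y, z in mm, then the finger opening in mm, from 0 to 94. In form: [[ax, ay, az, tx, ty, tz, claw], ...]. A call has 1 to 12 rows; each row shifts and turns the commanded pose from where the row before left it, along the tool's axes as they then stand; what a row does not reach is not made up. A row lasts 1/10 s, in which the tool goes at most 50 mm and 8.59 degrees, less where a joint would pass 70% of its speed; a pose out of reach is approached as far as the arm can. A call is refused whole if a number of a shift passes 50 or a number of a turn 0.15, either way. A call with a gripper value outside its range is refused whole. The fingers move at their own pace and stop on an object; "grip_force" is the grip in N (left out, the last holds). Time passes only in rows, so rows that do not move let the fingers close. It gives the time, the measured TCP pose, the force, the opening and the grip force at its end, in the units of the state.
- r.observe(): the state, without advancing time (a new reading comes with each control period).
- r.camera(name): name is "scene" or "top"; returns a dict with "image" (480x640x3 uint8, red, green, blue), "z_map" (480x640 float32, m along the optical axis (not along the pixel's ray), 0 where there is no reading), "intrinsics" (3x3 intrinsics, pixels), "eye" and "orientation" of the camera in the world. Camera axes: x right, y up, looking along -z (the intrinsics and any distortion apply to the point x, -y, -z); pixel columns grow to the right and rows downward; lengths in m; the calibration is good to about 2 mm. A picture is of the moment at which its call begins.
- r.job_done(): hands the job in; it is judged then, once.
The state is a dict: "t": time; "joint_pos": joint angles; "dq": joint speeds; "joint_efforts": joint torques, N m; "eef_pos": TCP position; "tool_rot": TCP orientation; "contact_force": force on the tool from outside, world axes, zero at the start; "ft_torque": the same for the moment, N m; "width": finger opening in m; "gripper_force": force on a finger pad.
Only numpy, scipy, OpenCV 4.12 (cv2) and the standard library are available. Lean on these libraries where they do the work, as an engineer would, in place of code of your own. Each camera call takes 0.05 s, during which the arm holds its last target. There are 200 camera calls.

## Task

Tip the three steel damper shafts out of the orange scoop, all through the narrow slot of the wash case: carry the scoop by its black bar, turn it so that the shafts lie along the slot, and feel for the yellow strip and rest the lip gently on it for a moment before you tip them in. Then stand the empty scoop upright on the blue mat, let go of it, and leave the damper, the red tool tray and the tub where they are.

Things in the scene. Friction and masses are not known exactly. Their poses are not given: they have to be found in the camera images.
- case: Wash case with clear sides, fixed, 126 (x) by 190 (y) by 86 mm high, empty, floor 6 mm up; origin under its centre, z up. Flat top with one slot and, on the slot's +x side, a yellow strip. Just past the slot on its -x side, at x = 13 to 17 mm, a thin backstop rises 45 mm above the top to stop rolling shafts; so the scoop comes from the +x side and pours towards the case's -x.
- rim (a point): Middle of the slot's +x edge, level with the case's top face, 86 mm above the bench. Along this edge runs a yellow strip, 20 mm wide, from here in +x to the case's outer edge, free space beyond. It is clamped stiff with its flat top 0 to 14 mm ABOVE this point; its height differs each time and is not given, so find it by touch. Axes as the case's.
- slot (a point): Centre of the slot, 30 mm in +x from the case's middle, at the level of the top face. The slot is 26 mm wide (x) and 144 mm long (y). Axes as the case's.
- grip (a point): Centre of the scoop's black rubber handle bar, 104 mm above the scoop's underside. The bar is 16 by 16 mm in section, 126 mm long, along the scoop's y. Axes are the scoop's: its open mouth faces -x, z up. The bar is free on all sides, with over 45 mm between it and the shafts. The feet reach from 35 mm in front of to 35 mm behind the bar's centre.
- lip (a point): Middle of the tip of the scoop's lip, at its underside: 65 mm in -x and 77 mm below the bar's centre, 27 mm above the scoop's underside. The lip is level when the scoop stands, 4 mm thick, 136 mm wide, and juts 30 mm in front of the feet, over nothing, with 25 mm high cheeks at both ends. Axes as the scoop's.
- mat: Blue mat, fixed, 150 (x) by 180 (y) by 3 mm; origin under its centre.
- rod0_mid (a point): Middle of a damper shaft (loose): a smooth steel bar 14 mm in diameter and 112 mm long, along this point's y, about 110 g; starts lying in the scoop.
- rod1_mid (a point): Middle of a damper shaft (loose): a smooth steel bar 14 mm in diameter and 112 mm long, along this point's y, about 110 g; starts lying in the scoop.
- rod2_mid (a point): Middle of a damper shaft (loose): a smooth steel bar 14 mm in diameter and 112 mm long, along this point's y, about 110 g; starts lying in the scoop.
- damper_mid (a point): Bystander: an aluminium damper with orange collars lying along y, 230 mm long, 52 mm wide; its middle, 22 mm up.
- tooltray_mid (a point): Bystander: red tray with sockets and a spanner, 100 by 150 by 45 mm; its middle.
- oil_mid (a point): Bystander: grey tub with red lid, 70 mm in diameter, 50 mm high; its middle.
- scoop: Orange scoop, loose, 250 g empty, 100 (x) by 136 (y) by 112 mm high; origin on its underside, 5 mm in -x and 104 mm below the bar's centre. The three shafts lie in it along y. Its floor falls at 20 degrees from lip to back wall: shafts roll out over the lip only when it is tipped mouth-down more than 20 degrees; about 30 to 40 degrees empties it.

How it is judged (in metres and radians):
On the way, in this order (a step that is already met when the one before it is completed fails the run):
1. the scoop's lip rests on the yellow strip with 1 to 20 N for 0.4 s, in line with the slot to 5 degrees, its tip within 16 mm of the slot's edge, all shafts still in the scoop (contact force between scoop and case between 1 and 20 N and angle between the y axis of lip and the y axis of case, either way round below 0.09 rad and x of lip in the frame of rim between -0.016 and 0.016 m and z of lip in the frame of rim between -0.004 and 0.022 m and x of each of rod0_mid, rod1_mid, rod2_mid in the frame of grip above -0.04 m and distance between each of rod0_mid, rod1_mid, rod2_mid and grip below 0.12 m), for 0.4 s.
2. all three shafts are inside the wash case (z of rod0_mid in the frame of case between 0 and 0.07 m and x of rod0_mid in the frame of case between -0.06 and 0.06 m and y of rod0_mid in the frame of case between -0.092 and 0.092 m and z of rod1_mid in the frame of case between 0 and 0.07 m and x of rod1_mid in the frame of case between -0.06 and 0.06 m and y of rod1_mid in the frame of case between -0.092 and 0.092 m and z of rod2_mid in the frame of case between 0 and 0.07 m and x of rod2_mid in the frame of case between -0.06 and 0.06 m and y of rod2_mid in the frame of case between -0.092 and 0.092 m), for 0.2 s.
At the end, for the whole second after the job is handed in: All three shafts lie inside the wash case, below its top; the empty scoop stands upright (within 3.4 degrees) and still on the blue mat, its bar's centre over the mat (within 60 mm of the middle in x, 75 mm in y), released (all of step 2 and angle between grip's own z axis and vertical below 0.06 rad and height (world z) of grip between 0.104 and 0.111 m and x of grip in the frame of mat between -0.06 and 0.06 m and y of grip in the frame of mat between -0.075 and 0.075 m and linear speed of scoop below 0.02 m/s); the robot touches nothing.
It fails at once if the scoop is pressed or struck against the wash case with more than 35 N (contact force between scoop and case above 35 N).
It fails at once if the damper, the tool tray or the tub is moved more than 25 mm (distance of any of damper_mid, tooltray_mid, oil_mid from where it was at the start of the episode above 0.025 m).
It also fails if it takes over 58 s, if anything falls off the work surface, if the arm or the gripper's body presses on something with over 40 N, if the wrist force passes 120 N, or if a joint passes its speed limit or range.

## Working session

There is one attempt and no reset: what is moved stays moved. The work goes in short steps, Python scripts to look and compute and a tool call to move; the robot and the scene stay as the last step left them, time stands still between calls to the robot, and variables do not carry over. Pictures are saved under pics/ and viewed, at most 10 in all, crops included, and the job is handed in when it is done.

Besides the shell and the picture viewer there is one more tool, called after "Emit:" as name(argument=value, ...), one argument or row to a line, values as JSON. apply_moves: Moves the arm, as the interface text tells. Its arguments: {"type":"object","properties":{"deltas":{"type":"array","items":{"type":"array","items":{"type":"number"}}},"grip_force":{"type":"number"}},"required":["deltas"]}

```bash
mkdir -p pics
cat > h.py <<'E'
import numpy as np, cv2
from cell import r
def cam(n):
    c=r.camera(n); np.savez(f'{n}.npz',**c); cv2.imwrite(f'pics/{n}_{int(r.observe()["t"]*100)}.png',c['image'][:,:,::-1]); return c
def cloud(c):
    K=np.array(c['intrinsics']);z=c['z_map'];v,u=np.mgrid[:480,:640]
    p=np.stack([(u-K[0,2])/K[0,0]*z,-(v-K[1,2])/K[1,1]*z,-z],-1)
    return p@np.array(c['orientation']).T+np.array(c['eye'])
E
python3 - <<'E'
from h import *
for n in('scene','top'):
    c=cam(n);print(n,c['intrinsics'],c['eye'],c['orientation'],c.keys())
o=r.observe();print(o)
E
ls pics
```

```text
scene [[474.82947708   0.         317.67185187]
 [  0.         474.82947708 235.06424098]
 [  0.           0.           1.        ]] [1.0119431  0.59634834 0.70933654] [[-0.82554331 -0.38573143  0.41193386]
 [ 0.56408226 -0.54200582  0.62292928]
 [-0.01701285  0.74661969  0.66503354]] dict_keys(['image', 'z_map', 'intrinsics', 'eye', 'orientation'])
top [[482.68417377   0.         317.77177714]
 [  0.         482.68417377 236.90034784]
 [  0.           0.           1.        ]] [ 0.47189378 -0.02172674  1.09839946] [[ 0.01937319  0.99251517 -0.12057494]
 [-0.99956287  0.01653323 -0.02450958]
 [-0.02233264  0.12099706  0.99240161]] dict_keys(['image', 'z_map', 'intrinsics', 'eye', 'orientation'])
{'t': 0.1, 'joint_pos': array([-71.93412445,  23.94649191,  -0.59227248,  92.48037537,
         0.26883281,  63.63884759,  -3.03715653]), 'dq': array([ 0.03633662, -0.12824879, -0.07499356, -0.00081114,  0.01720415,
       -0.09401   ,  0.01370866]), 'joint_efforts': array([ 2.86200433e-03, -8.52593064e+01,  6.41069524e-01, -4.26692498e+01,
       -4.87990596e-02,  1.63997943e-02, -1.05966555e-05]), 'eef_pos': array([0.2181758 , 0.58532649, 0.20487976]), 'tool_rot': array([[-9.37025645e-01,  3.49260406e-01, -3.29953986e-04],
       [ 3.49260556e-01,  9.37025033e-01, -1.07318711e-03],
       [-6.56466209e-05, -1.12084376e-03, -9.99999370e-01]]), 'contact_force': array([ 0.24445414, -0.63093207,  0.17214281]), 'ft_torque': array([ 0.00609828, -0.01712993, -0.01235918]), 'gripper_force': 0.0, 'width': 0.09382203420954559}
scene_5.png
top_10.png
```

View pics/top_10.png

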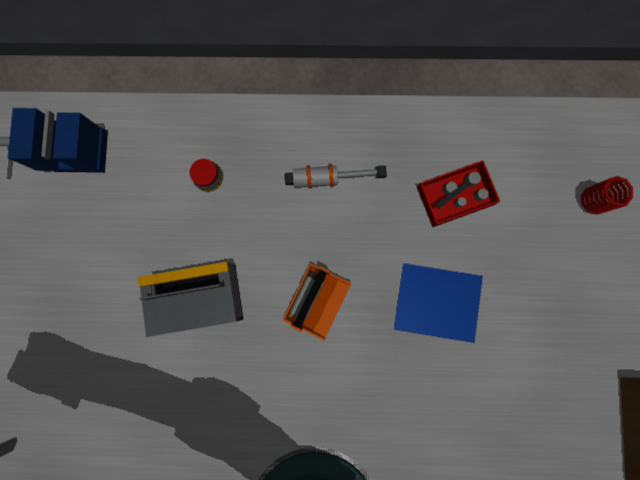

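View pics/scene_5.png

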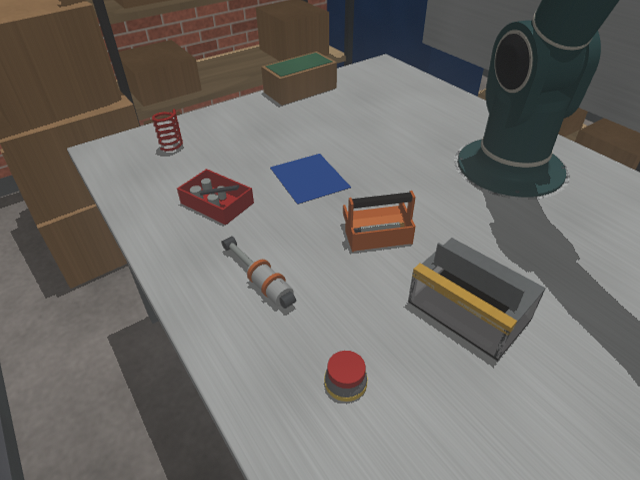

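The top view shows the case at about (190,298) with its yellow strip on the +x side. The scoop is at (317,300), its bar running from (320,266) to (297,328) with the shafts to the left of it, and the mat is at (438,303). Next I'll measure these and enlarge the scoop.

```bash
cat > m.py <<'E'
from h import *
def rect(p):
    (c,s,a)=cv2.minAreaRect((p[:,:2]*1000).astype(np.float32)); return np.round(c,1),np.round(s,1),round(a,1),np.round(np.percentile(p[:,2],[2,50,98])*1000,1)
def box(p,k): return p[k]
for n in('top','scene'):
    c=dict(np.load(n+'.npz'));P=cloud(c);hsv=cv2.cvtColor(c['image'],cv2.COLOR_RGB2HSV);H,S,V=cv2.split(hsv);z=P[...,2]
    def m(k,name):
        k=cv2.morphologyEx(k.astype(np.uint8),cv2.MORPH_OPEN,np.ones((2,2)))
        nl,l,st,_=cv2.connectedComponentsWithStats(k)
        for i in range(1,nl):
            if st[i,4]>60: print(n,name,st[i],*rect(P[l==i]))
    ok=(c['z_map']>0)&(P[...,0]<0.85)&(P[...,0]>0.15)
    m(ok&(H>18)&(H<30)&(S>150)&(z>.08),'yellow')
    m(ok&(H>100)&(H<130)&(S>120)&(z<.02)&(abs(P[...,1])<.5),'mat')
    m(ok&(H>4)&(H<16)&(S>150),'orange')
    m(ok&(z>.095)&(V<80)&(P[...,0]>.25)&(abs(P[...,1])<.5),'dark high')
    m(ok&((H<4)|(H>174))&(S>150)&(z>.01),'red')
    m(ok&(z>.078)&(z<.092)&(S<60)&(P[...,0]>.25),'casetop')
    m(ok&(z>.115)&(z<.14)&(S<60)&(P[...,0]>.25),'backstop')
    if n=='top':
        a=cv2.resize(c['image'][245:350,265:370],None,fx=5,fy=5,interpolation=2)
        b=cv2.resize(c['image'][245:350,130:250],None,fx=5,fy=5,interpolation=2)[:, :275*2]
        cv2.imwrite('pics/crop.png',a[:,:,::-1])
        for q in [(297,290),(308,290),(320,310),(335,295),(345,280),(322,332),(303,298)]: print(q,P[q[1],q[0]].round(3))
E
python3 m.py
```

```text
top yellow [139 263  91  24 894] [507.2 176.5] [398.5  58. ] 88.2 [ 6.3 92.9 96.9]
top mat [ 395  265   88   78 5366] [ 471.4 -192. ] [337.2 148.9] 81.8 [-0.5  3.8  8.2]
top orange [330 165   5  22  71] [623.1 -25.7] [302.3   9.8] 0.4 [ 1.3 47.1 56.5]
top orange [308 167   5  22  70] [738.   25.4] [46.6  6.7] 3.2 [-1.  45.3 54.9]
top orange [ 284  264   68   77 1993] [455.2   2.2] [100.7 149.6] 64.9 [  0.4  31.  113.6]
top orange [622 379  18  14  95] [ 387.8 -344.6] [666.8  26.7] 73.1 [ 8.8 26.3 68. ]
top orange [626 402  14  13  69] [ 251.5 -658.5] [ 5.1 33.5] 86.9 [18.9 45.9 63.8]
top dark high [294 271  33  58 490] [460.8   4.8] [ 38.7 126.1] 65.1 [ 24.7 112.5 116.2]
top dark high [158 285  67  13 201] [479.1 156.9] [ 24.  356.7] 1.5 [ 84.1 108.1 135.4]
top red [191 160  28  27 591] [606.  141.1] [417.5  61.1] 42.2 [27.5 50.7 55.7]
top red [419 162  82  65 964] [ 638.  -193.9] [118.9 463.4] 29.6 [-0.7 30.1 49.2]
top red [ 582  178   52   37 1184] [ 613.9 -363.1] [ 62.5 736.8] 17.7 [ -1.3  68.7 110.6]
top casetop [ 142  273   96   65 3491] [461.9 194. ] [104.5 419. ] 16.7 [ 2.6 87
[... 603 characters left out ...]
   79   49 2208] [671.3 141.4] [1120.6  190.7] 62.8 [-0.7  2.5  5.5]
scene orange [352 208  52  27 743] [707.5 286.9] [866.8 110.4] 48.8 [23.5 29.5 34. ]
scene dark high [354 194  59  15 542] [700.2 252.2] [927.3 118.2] 44.7 [  1.  107.8 113.1]
scene dark high [ 436  246   89   61 1464] [704.  459.7] [655.2 157.1] 37.4 [ 93.6 112.4 130.5]
scene red [329 352  37  32 941] [870.9 403.2] [474.8  57.4] 47.0 [46.9 50.1 52.3]
scene casetop [ 424  239  122   84 2120] [690.3 366.3] [764.6 202. ] 20.8 [ 38.8  85.6 100.9]
scene backstop [104  31  10   8  67] [  565.7 -1636.8] [747.1  29.4] 76.3 [-89.7 123.5 136. ]
scene backstop [437 245  88  54 805] [704.  459.7] [655.2 157.2] 37.4 [113.  123.9 131.9]
```

View pics/crop.png

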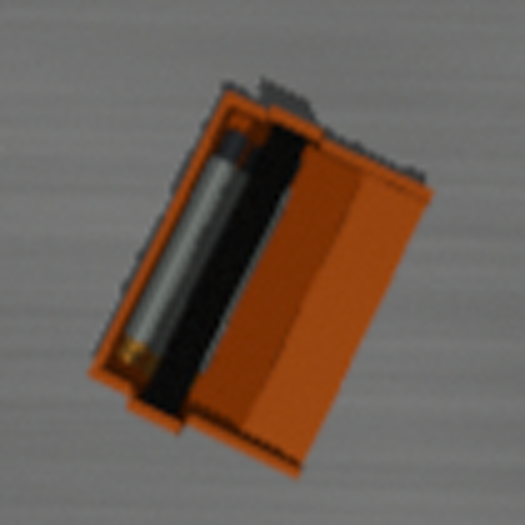

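The crop shows the mouth facing right, towards world -y and a little -x. The shafts lie against the back wall at the left, and the bar runs from crop (288,130) to (165,405). I'll now refine these with ray–plane intersections.

```bash
cat > m2.py <<'E'
from h import *
def ray(c,uv,z):
    K=np.array(c['intrinsics']);uv=np.asarray(uv,float).reshape(-1,2)
    d=np.c_[(uv[:,0]-K[0,2])/K[0,0],-(uv[:,1]-K[1,2])/K[1,1],-np.ones(len(uv))]@np.array(c['orientation']).T
    e=np.array(c['eye']);return e+d*((z-e[2])/d[:,2])[:,None]
def fit(c,mask,z,name):
    nl,l,st,_=cv2.connectedComponentsWithStats(mask.astype(np.uint8))
    i=1+np.argmax(st[1:,4]);v,u=np.nonzero(l==i)
    p=ray(c,np.c_[u,v],z)[:,:2]*1000
    ce,s,a=cv2.minAreaRect(p.astype(np.float32));print(name,np.round(ce,1),np.round(s,1),round(a,1),st[i])
    m=p.mean(0);w,V=np.linalg.eigh(np.cov(p.T));print('   mean',m.round(1),'long axis deg',np.degrees(np.arctan2(V[1,1],V[0,1])).round(1))
if __name__=='__main__':
  for n in('top','scene'):
    c=dict(np.load(n+'.npz'));P=cloud(c);hsv=cv2.cvtColor(c['image'],cv2.COLOR_RGB2HSV);H,S,V=cv2.split(hsv);z=P[...,2]
    ok=(P[...,0]<0.57)&(P[...,0]>0.3)&(abs(P[...,1])<.4)
    fit(c,ok&(H>18)&(H<30)&(S>150)&(z>.088),np.median(z[ok&(H>18)&(H<30)&(S>150)&(z>.088)]),'yellow')
    fit(c,ok&(H>100)&(H<130)&(S>120)&(z<.015),.003,'mat')
    fit(c,ok&(z>.107)&(z<.117)&(S<100)&(V<70)&(P[...,1]<.1),.112,'bar')
    fit(c,ok&(z>.126)&(z<.14)&(P[...,1]>.1),.131,'backstop')
    k=ok&(H>18)&(H<30)&(S>150)&(z>.088); print('yellow z',np.percentile(z[k],[10,50,90]))
  for q in [(232,88),(428,190),(298,472),(92,375)]: pass
E
python3 m2.py
```

```text
yellow [512.5 284.4] [ 20.4 190.6] 10.6 [138 262  91  24 862]
   mean [512.5 283.8] long axis deg 100.9
mat [ 462.5 -266.6] [178.7 148.6] 81.8 [ 394  264   88   79 5368]
   mean [ 461.8 -266.7] long axis deg 81.9
bar [466.3  17.6] [ 16.  121.6] 65.1 [294 271  32  57 450]
   mean [465.9  17.5] long axis deg 155.2
backstop [475.3 277.6] [  4.4 164.8] 10.9 [139 284  82  16 180]
   mean [475.3 277.9] long axis deg 100.8
yellow z [0.0908407  0.09323145 0.09561652]
yellow [512.9 284.5] [ 19.7 188.8] 10.8 [414 264 102  64 960]
   mean [511.6 291.1] long axis deg 100.7
mat [ 464.4 -266.2] [177.7 146.3] 81.7 [ 271  154   80   50 2210]
   mean [ 466.7 -262.3] long axis deg 81.6
bar [469.1  20.4] [ 20.6 123. ] 65.1 [353 193  59  12 345]
   mean [469.3  19.9] long axis deg 155.2
backstop [478.7 278.3] [  9.9 164.3] 10.8 [437 243  88  52 361]
   mean [477.3 283.3] long axis deg 100.8
yellow z [0.09057736 0.0920193  0.09340478]
```

Emit:
apply_moves(
  deltas=[
    [0, 0, 0.077, 0, 0, 0, 60],
    [0, 0, 0, -20, -18, 0, 60],
    [0, 0, 0, -35, -31, 0, 60],
    [0, 0, 0, -35, -31, 0, 60],
    [0, 0, 0, -35, -31, 0, 60],
    [0, 0, 0, -35, -31, 0, 60],
    [0, 0, 0, -35, -31, 0, 60],
    [0, 0, 0, -35, -31, 0, 60],
    [0, 0, 0, -35, -31, 0, 60],
    [0, 0, 0, -35, -31, 0, 60],
    [0, 0, 0, -35, -31, 0, 60],
    [0, 0, 0, -35, -31, 0, 60],
  ],
)

```text
t: 1.3
eef_pos: [0.4164, 0.1306, 0.2055]
tool_rot: [[-0.907, 0.42, 0.0], [0.42, 0.907, 0.0], [-0.0, 0.0, -1.0]]
contact_force: [1.4, 0.4, 0.3]
width: 0.06
gripper_force: 0.0
```

```bash
cat > g.py <<'E'
# g.py x y z(mm TCP) scoop_yaw_deg pitch_deg : remaining move in tool axes
import sys
from h import *
from scipy.spatial.transform import Rotation as R
x,y,z,yaw,pit=map(float,sys.argv[1:6])
o=r.observe();T=np.array(o['tool_rot']);p=np.array(o['eef_pos'])*1000
G=(R.from_euler('z',yaw,degrees=True)*R.from_euler('y',-pit,degrees=True)).as_matrix()@np.array([[0,1,0],[1,0,0],[0,0,-1.]])
print('t',round(o['t'],2),'p',p.round(1),'w',round(o['width']*1000,1),'F',np.round(o['contact_force'],2),'gf',round(o['gripper_force'],1),'J',np.round(o['joint_pos'],0))
print('turn(tool)',R.from_matrix(T.T@G).as_rotvec().round(4),'shift(tool)',(T.T@(np.array([x,y,z])-p)).round(1),'shift(goal tool)',(G.T@(np.array([x,y,z])-p)).round(1))
E
python3 g.py 467 18.5 85 65.2 0
```

```text
t 1.3 p [416.4 130.6 205.5] w 60.0 F [1.38 0.4  0.25] gf 0.0 J [-39.   4.  19. 118.  -2.  58.  45.]
turn(tool) [ 0.0002  0.     -0.0009] shift(tool) [-93.  -80.5 120.5] shift(goal tool) [-93.  -80.5 120.5]
```

Emit:
apply_moves(
  deltas=[
    [0, 0, 0, -31, -27, 0, 60],
    [0, 0, 0, -31, -27, 0, 60],
    [0, 0, 0, -31, -27, 0, 60],
    [0, 0, 0, 0, 0, 30, 60],
    [0, 0, 0, 0, 0, 30, 60],
    [0, 0, 0, 0, 0, 0, 60],
  ],
)

```text
t: 1.9
eef_pos: [0.4645, 0.0194, 0.1428]
tool_rot: [[-0.907, 0.421, -0.005], [0.421, 0.907, -0.002], [0.004, -0.004, -1.0]]
contact_force: [0.8, -0.8, 0.3]
width: 0.0599
gripper_force: 0.0
```

```bash
python3 g.py 467 18.5 85 65.2 0
```

```text
t 1.9 p [464.5  19.4 142.8] w 59.9 F [ 0.81 -0.78  0.33] gf 0.0 J [-28.  13.  25. 119.  -7.  50.  66.]
turn(tool) [-0.0036 -0.004  -0.0015] shift(tool) [-2.9  0.4 57.7] shift(goal tool) [-2.7  0.2 57.8]
```

Emit:
apply_moves(
  deltas=[
    [0, 0, 0, -2, 0, 20, 60],
    [0, 0, 0, 0, 0, 20, 60],
    [0, 0, 0, 0, 0, 15, 60],
    [0, 0, 0, 0, 0, 3, 60],
    [0, 0, 0, 0, 0, 0, 30],
    [0, 0, 0, 0, 0, 0, 10],
    [0, 0, 0, 0, 0, 0, 0],
    [0, 0, 0, 0, 0, 0, 0],
    [0, 0, 0, 0, 0, 0, 0],
    [0, 0, 0, 0, 0, 0, 0],
  ],
  grip_force=45,
)

```text
t: 2.9
eef_pos: [0.4683, 0.0188, 0.0876]
tool_rot: [[-0.907, 0.42, 0.0], [0.42, 0.907, -0.0], [-0.0, -0.0, -1.0]]
contact_force: [-0.8, -4.9, -2.3]
width: 0.0158
gripper_force: 44.6
```

```bash
python3 g.py 467 18.5 85 65.2 0
```

```text
t 2.9 p [468.3  18.8  87.6] w 15.8 F [-0.84 -4.93 -2.28] gf 44.6 J [-26.  19.  24. 121. -11.  43.  69.]
turn(tool) [-0.0002  0.0002 -0.0011] shift(tool) [ 1.  -0.9  2.6] shift(goal tool) [ 1.  -0.9  2.6]
```

Emit:
apply_moves(
  deltas=[
    [0, 0, 0, 0, 0, -6, 0],
    [0, 0, 0, 0, 0, -15, 0],
    [0, 0, 0, 0, 0, -25, 0],
    [0, 0, 0, 0, 0, -30, 0],
    [0, 0, 0, 0, 0, -30, 0],
    [0, 0, 0, 0, 0, -25, 0],
    [0, 0, 0.04, 0, 0, -10, 0],
    [0, 0, 0.08, 0, 0, 0, 0],
    [0, 0, 0.12, 0, 0, 0, 0],
    [0, 0, 0.12, 0, 0, 0, 0],
    [0, 0, 0.12, 0, 0, 0, 0],
    [0, 0, 0.12, 0, 0, 0, 0],
  ],
)

```text
t: 4.1
eef_pos: [0.4679, 0.019, 0.2285]
tool_rot: [[-0.507, 0.862, -0.001], [0.862, 0.507, -0.0], [0.0, -0.001, -1.0]]
contact_force: [-0.3, -0.7, -5.1]
width: 0.0158
gripper_force: 45.0
```

Emit:
apply_moves(
  deltas=[
    [0, 0, 0.12, 0, 0, 0, 0],
    [0, 0, 0.12, 0, 0, 0, 0],
    [0, 0, 0.07, 0, 0, 0, 0],
    [0, 0, 0.04, 0, 0, 0, 0],
    [0, 0, 0, 0, 0, 0, 0],
    [0, 0, 0, 0, 0, 0, 0],
  ],
)

```text
t: 4.7
eef_pos: [0.4681, 0.0191, 0.2285]
tool_rot: [[-0.187, 0.982, -0.0], [0.982, 0.187, -0.0], [-0.0, -0.0, -1.0]]
contact_force: [-0.6, 0.9, -5.1]
width: 0.0152
gripper_force: 45.0
```

```bash
python3 g.py 564.8 294.3 200 10.8 0
```

```text
t 4.7 p [468.1  19.1 228.5] w 15.2 F [-0.64  0.95 -5.1 ] gf 45.0 J [-34.   7.  30. 113.  -4.  61.   9.]
turn(tool) [-0.0004  0.0001 -0.0001] shift(tool) [252.3 146.6  28.4] shift(goal tool) [252.2 146.6  28.5]
```

Emit:
apply_moves(
  deltas=[
    [0, 0, 0, 5, 6, 0, 0],
    [0, 0, 0, 12, 14, 0, 0],
    [0, 0, 0, 20, 20, 0, 0],
    [0, 0, 0, 28, 22, 0, 0],
    [0, 0, 0, 30, 22, 0, 0],
    [0, 0, 0, 30, 20, 0, 0],
    [0, 0, 0, 30, 16, 0, 0],
    [0, 0, 0, 30, 12, 0, 0],
    [0, 0, 0, 28, 8, 0, 0],
    [0, 0, 0, 20, 4, 0, 0],
    [0, 0, 0, 12, 2, 0, 0],
    [0, 0, 0, 6, 0, 0, 0],
  ],
)

```text
t: 5.9
eef_pos: [0.5649, 0.2939, 0.2281]
tool_rot: [[-0.187, 0.982, -0.0], [0.982, 0.187, -0.0], [-0.0, -0.0, -1.0]]
contact_force: [0.7, -0.1, -5.5]
width: 0.0156
gripper_force: 45.0
```

Emit:
apply_moves(
  deltas=[
    [0, 0, 0, 1, 0, 0, 0],
    [0, 0, 0, 0, 0, 0, 0],
    [0, 0, 0, 0, 0, 0, 0],
  ],
)

```text
t: 6.2
eef_pos: [0.5652, 0.2927, 0.2287]
tool_rot: [[-0.185, 0.983, 0.0], [0.983, 0.185, -0.0], [-0.0, 0.0, -1.0]]
contact_force: [-0.2, -0.1, -5.1]
width: 0.0155
gripper_force: 45.0
```

```bash
python3 g.py 564.8 294.3 175 10.8 0
python3 - <<'E'
from h import *
c=cam('top');d=cam('scene')
a=cv2.resize(c['image'][200:350,110:290],None,fx=2.4,fy=2.4);b=cv2.resize(d['image'][160:360,340:570],None,fx=1.6,fy=1.6)
h=360;o=np.zeros((h,800,3),np.uint8);o[:a.shape[0],:a.shape[1]]=a;o[:b.shape[0],432:432+b.shape[1]]=b
cv2.imwrite('pics/chk.png',o[:,:,::-1])
E
```

```text
t 6.2 p [565.2 292.7 228.7] w 15.5 F [-0.22 -0.11 -5.1 ] gf 45.0 J [-47.  25.  23.  90. -10.  67. -11.]
turn(tool) [ 0.0003  0.0002 -0.0028] shift(tool) [ 1.6 -0.1 53.7] shift(goal tool) [ 1.6 -0.1 53.7]
```

View pics/chk.png

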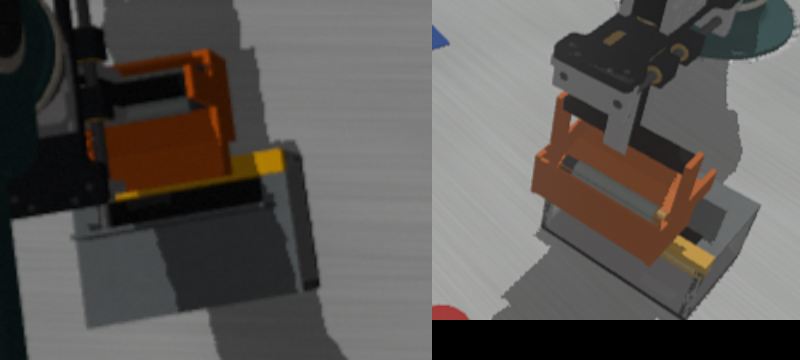

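The scoop hangs over the strip, mouth towards the slot, with the shafts inside (lip edge near crop (110–230,185)). I'll check its tilt and the lip position from the depth map.

```bash
cat > lip.py <<'E'
from h import *
c=dict(np.load('top.npz'));P=cloud(c)*1000;H,S,V=cv2.split(cv2.cvtColor(c['image'],cv2.COLOR_RGB2HSV))
k=(H>4)&(H<16)&(S>150)&(P[...,2]>120)&(P[...,2]<230)&(abs(P[...,1]-290)<120)&(P[...,0]<700)
p=P[k]-[502.9,282.5,86];a=np.radians(10.8)
q=np.c_[p[:,0]*np.cos(a)+p[:,1]*np.sin(a),-p[:,0]*np.sin(a)+p[:,1]*np.cos(a),p[:,2]]
q=q[abs(q[:,1])<50]
for x in range(-16,70,4):
    s=q[(q[:,0]>=x)&(q[:,0]<x+4)]
    if len(s)>3: print(x+2,len(s),np.median(s[:,2]).round(1),s[:,2].std().round(1))
E
python3 lip.py
```

```text
-2 56 89.4 1.9
2 73 88.5 1.6
6 69 89.5 1.6
10 84 88.5 1.8
14 84 88.8 1.6
18 85 88.6 1.4
22 83 88.4 1.5
26 80 88.3 1.6
30 84 88.0 1.4
34 83 85.9 1.6
38 85 85.0 1.5
42 85 83.7 1.6
46 82 81.6 1.7
50 83 80.4 1.5
54 16 78.7 1.0
```

Emit:
apply_moves(
  deltas=[
    [0, 0, -0.003, 1.5, 0, 10, 0],
    [0, 0, 0, 0, 0, 20, 0],
    [0, 0, 0, 0, 0, 20, 0],
    [0, 0, 0, 0, 0, 12, 0],
    [0, 0, 0, 0, 0, 4, 0],
    [0, 0, 0, 0, 0, 2, 0],
    [0, 0, 0, 0, 0, 0, 0],
    [0, 0, 0, 0, 0, 0, 0],
  ],
)

```text
t: 7.1
eef_pos: [0.565, 0.2954, 0.1612]
tool_rot: [[-0.189, 0.982, 0.001], [0.982, 0.189, 0.001], [0.0, 0.001, -1.0]]
contact_force: [-1.1, 0.2, -6.1]
width: 0.0156
gripper_force: 45.0
```

Emit:
apply_moves(
  deltas=[
    [0, 0, 0, 0, 0, 1, 0],
    [0, 0, 0, 0, 0, 1, 0],
    [0, 0, 0, 0, 0, 0, 0],
  ],
)

```text
t: 7.4
eef_pos: [0.5646, 0.2953, 0.1585]
tool_rot: [[-0.189, 0.982, 0.0], [0.982, 0.189, -0.0], [-0.0, 0.0, -1.0]]
contact_force: [-0.1, 0.5, -6.2]
width: 0.0152
gripper_force: 45.0
```

```bash
python3 g.py 564.8 294.3 152 10.8 0
```

```text
t 7.4 p [564.6 295.3 158.5] w 15.2 F [-0.06  0.55 -6.18] gf 45.0 J [-46.  29.  22.  94. -12.  60. -10.]
turn(tool) [0.     0.     0.0016] shift(tool) [-1.  -0.   6.5] shift(goal tool) [-1.  -0.   6.5]
```

Emit:
apply_moves(
  deltas=[
    [0, 0, 0, 0, 0, 1, 0],
    [0, 0, 0, 0, 0, 1, 0],
    [0, 0, 0, 0, 0, 0, 0],
  ],
)

```text
t: 7.7
eef_pos: [0.5646, 0.2952, 0.1563]
tool_rot: [[-0.189, 0.982, -0.0], [0.982, 0.189, -0.0], [-0.0, -0.0, -1.0]]
contact_force: [0.7, 0.4, -5.7]
width: 0.0156
gripper_force: 45.0
```

Emit:
apply_moves(
  deltas=[
    [0, 0, 0, 0, 0, 1, 0],
    [0, 0, 0, 0, 0, 0, 0],
  ],
)

```text
t: 7.9
eef_pos: [0.5646, 0.2952, 0.1553]
tool_rot: [[-0.189, 0.982, -0.0], [0.982, 0.189, -0.0], [-0.0, -0.0, -1.0]]
contact_force: [-0.1, 0.3, -5.8]
width: 0.0158
gripper_force: 45.0
```

Emit:
apply_moves(
  deltas=[
    [0, 0, 0, 0, 0, 1, 0],
    [0, 0, 0, 0, 0, 0, 0],
  ],
)

```text
t: 8.1
eef_pos: [0.5646, 0.2953, 0.1543]
tool_rot: [[-0.189, 0.982, -0.0], [0.982, 0.189, -0.0], [-0.0, -0.0, -1.0]]
contact_force: [-0.5, -1.0, -6.5]
width: 0.0152
gripper_force: 45.0
```

Emit:
apply_moves(
  deltas=[
    [0, 0, 0, 0, 0, 1, 0],
    [0, 0, 0, 0, 0, 0, 0],
  ],
)

```text
t: 8.3
eef_pos: [0.5646, 0.2953, 0.1533]
tool_rot: [[-0.189, 0.982, -0.0], [0.982, 0.189, -0.0], [-0.0, -0.0, -1.0]]
contact_force: [0.3, 0.2, -5.9]
width: 0.0159
gripper_force: 45.0
```

Emit:
apply_moves(
  deltas=[
    [0, 0, 0, 0, 0, 0.8, 0],
    [0, 0, 0, 0, 0, 0, 0],
  ],
)

```text
t: 8.5
eef_pos: [0.5646, 0.2953, 0.1525]
tool_rot: [[-0.189, 0.982, -0.0], [0.982, 0.189, -0.0], [-0.0, -0.0, -1.0]]
contact_force: [0.3, -0.2, -5.9]
width: 0.0155
gripper_force: 45.0
```

Emit:
apply_moves(
  deltas=[
    [0, 0, 0, 0, 0, 0.7, 0],
    [0, 0, 0, 0, 0, 0, 0],
  ],
)

```text
t: 8.7
eef_pos: [0.5646, 0.2952, 0.1519]
tool_rot: [[-0.189, 0.982, -0.0], [0.982, 0.189, -0.0], [-0.0, -0.0, -1.0]]
contact_force: [0.8, -0.1, -4.9]
width: 0.0153
gripper_force: 45.0
```

Emit:
apply_moves(
  deltas=[
    [0, 0, 0, 0, 0, 0.5, 0],
    [0, 0, 0, 0, 0, 0, 0],
  ],
)

```text
t: 8.9
eef_pos: [0.5647, 0.2953, 0.1515]
tool_rot: [[-0.189, 0.982, 0.0], [0.982, 0.189, -0.0], [-0.0, 0.0, -1.0]]
contact_force: [-1.0, -0.3, -4.4]
width: 0.0156
gripper_force: 45.0
```

Emit:
apply_moves(
  deltas=[
    [0, 0, 0, 0, 0, 0.5, 0],
    [0, 0, 0, 0, 0, 0, 0],
  ],
)

```text
t: 9.1
eef_pos: [0.5649, 0.2953, 0.1513]
tool_rot: [[-0.189, 0.982, 0.001], [0.982, 0.189, 0.0], [0.0, 0.001, -1.0]]
contact_force: [0.5, -0.6, -0.3]
width: 0.0153
gripper_force: 45.0
```

Emit:
apply_moves(
  deltas=[
    [0, 0, 0, 0, 0, 0.3, 0],
    [0, 0, 0, 0, 0, 0, 0],
    [0, 0, 0, 0, 0, 0, 0],
    [0, 0, 0, 0, 0, 0, 0],
  ],
)

```text
t: 9.5
eef_pos: [0.5651, 0.2954, 0.1511]
tool_rot: [[-0.189, 0.982, 0.001], [0.982, 0.189, 0.0], [0.0, 0.001, -1.0]]
contact_force: [2.8, -0.1, 4.7]
width: 0.0154
gripper_force: 45.0
```

Emit:
apply_moves(
  deltas=[
    [0, 0, 0, 0, 0, 0, 0],
    [0, 0, 0, 0, 0, 0, 0],
    [0, 0, 0, 0, 0, 0, 0],
    [0, 0, 0, 0, 0, 0, 0],
  ],
)

```text
t: 9.9
eef_pos: [0.5651, 0.2954, 0.1512]
tool_rot: [[-0.189, 0.982, 0.001], [0.982, 0.189, 0.0], [0.0, 0.001, -1.0]]
contact_force: [2.9, -0.7, 5.6]
width: 0.0155
gripper_force: 45.0
```

```bash
python3 g.py 564.8 294.3 152 10.8 0;python3 - <<'E'
from h import *
cam('top')
E
python3 lip.py | head -8
```

```text
t 9.9 p [565.1 295.4 151.2] w 15.5 F [ 2.92 -0.68  5.59] gf 45.0 J [-46.  30.  22.  94. -12.  59. -10.]
turn(tool) [ 0.0012 -0.0002  0.0014] shift(tool) [-1.  -0.5 -0.8] shift(goal tool) [-1.  -0.5 -0.8]
```

Emit:
apply_moves(
  deltas=[
    [0, 0, 0, -1, 1, -3, 0],
    [0, 0, 0, 0, 0, -2, 0],
    [-0.05, 0, 0, 0, -3.1, -3.2, 0],
    [-0.05, 0, 0, 0, -3.1, -3.2, 0],
    [-0.05, 0, 0, 0, -3.1, -3.2, 0],
    [-0.05, 0, 0, 0, -3.1, -3.2, 0],
    [-0.05, 0, 0, 0, -3.1, -3.2, 0],
    [0, 0, 0, 0, 0, 0, 0],
  ],
)

```text
t: 10.75
eef_pos: [0.5473, 0.2913, 0.1696]
tool_rot: [[-0.19, 0.952, 0.242], [0.982, 0.184, 0.047], [0.0, 0.246, -0.969]]
contact_force: [-0.2, 1.0, -6.3]
width: 0.0156
gripper_force: 45.0
```

```bash
cat > tip.py <<'E'
from h import *
o=r.observe();T=np.array(o['tool_rot']);l=np.array(o['eef_pos'])*1000+T@[0,-65,60.6]-[502.9,282.5,86];a=np.radians(10.8)
print('lip in rim',(l[0]*np.cos(a)+l[1]*np.sin(a)).round(1),(-l[0]*np.sin(a)+l[1]*np.cos(a)).round(1),l[2].round(1),'pitch',np.degrees(np.arccos(-T[2,2])).round(1),np.degrees(np.arctan2(T[1,0],T[0,0])).round(1)-90,'J',np.round(o['joint_pos']))
E
python3 tip.py
```

```text
lip in rim -2.8 0.2 8.9 pitch 14.3 10.900000000000006 J [-55.  20.  25. 108.  -5.  41. -17.]
```

Emit:
apply_moves(
  deltas=[
    [-0.04, 0, 0, 0, -2.5, -2.5, 0],
    [-0.04, 0, 0, 0, -2.5, -2.5, 0],
    [-0.04, 0, 0, 0, -2.5, -2.5, 0],
    [-0.04, 0, 0, 0, -2.5, -2.5, 0],
    [-0.04, 0, 0, 0, -2.5, -2.5, 0],
    [-0.04, 0, 0, 0, -2.5, -2.5, 0],
    [0, 0, 0, 0, 0, 0, 0],
    [0, 0, 0, 0, 0, 0, 0],
  ],
)

```text
t: 11.55
eef_pos: [0.5303, 0.2878, 0.1789]
tool_rot: [[-0.189, 0.867, 0.461], [0.982, 0.167, 0.088], [-0.001, 0.469, -0.883]]
contact_force: [0.1, 0.2, -5.0]
width: 0.0155
gripper_force: 45.0
```

```bash
python3 tip.py
```

```text
lip in rim -1.0 -0.0 8.9 pitch 28.0 10.900000000000006 J [-68.  13.  34. 120.  11.  24. -35.]
```

Emit:
apply_moves(
  deltas=[
    [-0.04, 0, 0, 0, -2.5, -2.5, 0],
    [-0.04, 0, 0, 0, -2.5, -2.5, 0],
    [-0.03, 0, 0, 0, -1.9, -1.9, 0],
    [0, 0, 0, 0, 0, 0, 0],
    [0, 0, 0, 0, 0, 0, 0],
    [0, 0, 0, 0, 0, 0, 0],
  ],
)

```text
t: 12.15
eef_pos: [0.5219, 0.286, 0.1819]
tool_rot: [[-0.188, 0.811, 0.555], [0.982, 0.155, 0.106], [-0.0, 0.565, -0.825]]
contact_force: [0.8, -0.2, -2.4]
width: 0.0159
gripper_force: 45.0
```

```bash
python3 tip.py
python3 - <<'E'
from h import *
c=cam('top');d=cam('scene')
a=cv2.resize(c['image'][200:350,110:290],None,fx=2.4,fy=2.4);b=cv2.resize(d['image'][160:360,340:570],None,fx=1.6,fy=1.6)
o=np.zeros((360,800,3),np.uint8);o[:a.shape[0],:a.shape[1]]=a;o[:b.shape[0],432:432+b.shape[1]]=b
cv2.imwrite('pics/pour.png',o[:,:,::-1])
E
```

```text
lip in rim -0.1 -0.2 9.2 pitch 34.4 10.799999999999997 J [-81.  12.  45. 126.  27.  16. -52.]
```

View pics/pour.png

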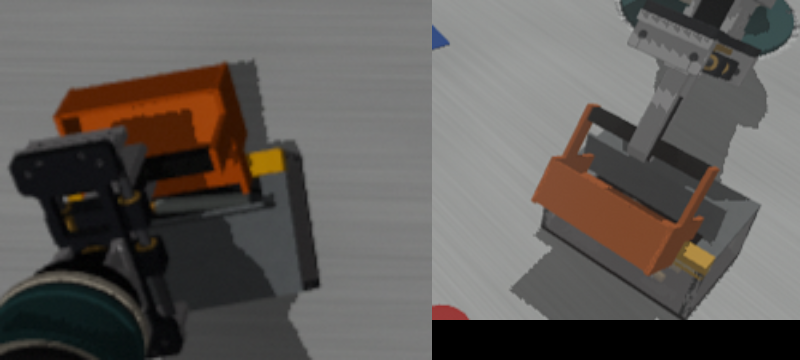

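```bash
cat > slot.py <<'E'
from h import *
c=dict(np.load('top.npz'));P=cloud(c)*1000
p=P-[502.9,282.5,86];a=np.radians(10.8)
X=p[...,0]*np.cos(a)+p[...,1]*np.sin(a);Y=-p[...,0]*np.sin(a)+p[...,1]*np.cos(a);Z=p[...,2]
for x in range(-64,24,4):
    print(x+2,[ (lambda k:int(np.median(Z[k])) if k.sum()>1 else None)((X>=x)&(X<x+4)&(abs(Y-y)<7)&(Z>-90)) for y in range(-77,80,14)])
E
python3 slot.py
python3 - <<'E'
import numpy as np,cv2
c=np.load('top.npz')['image'][250:310,130:250];cv2.imwrite('pics/z.png',cv2.resize(c,None,fx=6,fy=6,interpolation=2)[:,:,::-1])
E
```

```text
-62 [1, 0, 1, 168, 222, 277, 277, 136, None, None, None, None]
-58 [0, 1, 1, 170, 211, 236, 274, 1, None, None, None, None]
-54 [0, 1, 1, 173, 199, 112, 222, 231, None, None, None, None]
-50 [0, 0, 0, 4, 188, 214, 208, 227, None, None, None, None]
-46 [1, 0, 0, 2, 189, 220, 220, 221, None, None, None, None]
-42 [1, 0, 1, 2, 198, 220, 223, 223, None, None, None, None]
-38 [1, 0, 0, 3, 206, 218, 221, 224, 204, None, None, None]
-34 [1, 0, 1, 4, 206, 5, 207, 218, 2, None, None, None]
-30 [17, 23, 23, 118, 209, 44, 48, 220, 0, None, None, None]
-26 [41, 47, 46, 201, 213, 210, 212, 232, 213, None, None, None]
-22 [1, None, None, 209, 230, 212, 212, 233, None, None, None, None]
-18 [1, None, -65, 201, 212, 68, 206, 210, -78, -77, None, None]
-14 [1, 32, -66, -62, 212, -64, 198, 210, -75, -77, None, None]
-10 [0, 35, -68, -64, 226, 193, 196, 239, -64, -68, None, None]
-6 [1, 38, -78, 246, 246, 209, 248, 248, -58, -67, None, None]
-2 [0, 40, 13, 17, 222, 115, 138, 251, 93, -66, None, None]
2 [6, 47, 66, 114, 114, 115, 20, 253, 114, 114, None, None]
6 [8, 99, 117, 118, 119, 140, 256, 257, 257, None, 46, None]
10 [6, 98, 118, 123, 257, 256, 260, 260, 259, None, None, None]
14 [7, 94, 117, 250, 259, 257, 261, 260, 261, None, None, None]
18 [8, 80, 113, 232, 253, 138, 257, 256, 254, None, None, None]
22 [None, 83, 30, 235, 247, 131, 247, 248, 247, None, None, None]
```

View pics/z.png

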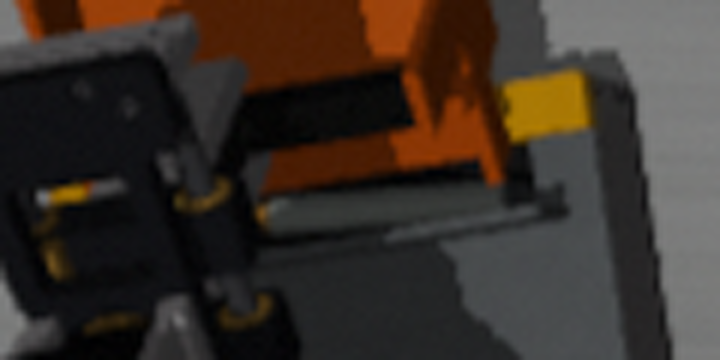

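The slot shows shafts on the case floor at about -65 mm from the rim, and the wrist weight of 2.4 N matches an empty scoop. Next I'll raise the scoop and tip it back.

Emit:
apply_moves(
  deltas=[
    [0, 0, 0, 0, 6, -8, 0],
    [0.05, 0, 0, 0, 9, -4, 0],
    [0.05, 0, 0, 0, 8, -5, 0],
    [0.05, 0, 0, 0, 8, -5, 0],
    [0.05, 0, 0, 0, 8, -6, 0],
    [0.05, 0, 0, 0, 6, -6, 0],
    [0.05, 0, 0, 0, 6, -6, 0],
    [0.05, 0, 0, 0, 5, -6, 0],
    [0.05, 0, 0, 0, 4, -6, 0],
    [0.05, 0, 0, 0, 4, -6, 0],
    [0.05, 0, 0, 0, 4, -6, 0],
    [0.05, 0, 0, 0, 4, -6, 0],
  ],
)

```text
t: 13.45
eef_pos: [0.5608, 0.2937, 0.276]
tool_rot: [[-0.19, 0.981, 0.047], [0.982, 0.19, 0.01], [0.001, 0.048, -0.999]]
contact_force: [-0.2, 0.2, -2.5]
width: 0.0158
gripper_force: 45.0
```

```bash
python3 tip.py; python3 g.py 565 294 235 10.8 0
```

```text
lip in rim -3.0 0.0 126.4 pitch 2.8 10.900000000000006 J [-53.  22.  30.  90. -11.  69. -11.]
t 13.45 p [560.8 293.7 276. ] w 15.8 F [-0.21  0.17 -2.48] gf 45.0 J [-53.  22.  30.  90. -11.  69. -11.]
turn(tool) [ 0.0484 -0.0014  0.0025] shift(tool) [-0.5  2.2 41.2] shift(goal tool) [-0.5  4.2 41. ]
```

Emit:
apply_moves(
  deltas=[
    [0.048, 0, 0, 0, 2, 0, 0],
    [0, 0, 0, -15, -6, 0, 0],
    [0, 0, 0, -30, -11, 0, 0],
    [0, 0, 0, -42, -16, 0, 0],
    [0, 0, 0, -44, -17, 0, 0],
    [0, 0, 0, -44, -17, 0, 0],
    [0, 0, 0, -44, -17, 0, 0],
    [0, 0, 0, -44, -17, 0, 0],
    [0, 0, 0, -44, -17, 0, 0],
    [0, 0, 0, -44, -17, 0, 0],
    [0, 0, 0, -44, -17, 0, 0],
    [0, 0, 0, -44, -17, 0, 0],
  ],
)

```text
t: 14.65
eef_pos: [0.4786, -0.171, 0.2752]
tool_rot: [[-0.19, 0.982, 0.004], [0.982, 0.19, 0.002], [0.001, 0.004, -1.0]]
contact_force: [1.5, -0.8, -1.8]
width: 0.0159
gripper_force: 45.0
```

Emit:
apply_moves(
  deltas=[
    [0, 0, 0, -40, -15, 0, 0],
    [0, 0, 0, -30, -11, 0, 0],
    [0, 0, 0, -15, -6, 0, 0],
    [0, 0, 0, 0, 0, 0, 0],
    [0, 0, 0.1, 0, 0, 0, 0],
    [0, 0, 0.1, 0, 0, 0, 0],
    [0, 0, 0.1, 0, 0, 0, 0],
    [0, 0, 0, 0, 0, 0, 0],
    [0, 0, 0, 0, 0, 0, 0],
  ],
)

```text
t: 15.55
eef_pos: [0.4643, -0.258, 0.2745]
tool_rot: [[0.106, 0.994, 0.003], [0.994, -0.106, 0.001], [0.001, 0.002, -1.0]]
contact_force: [-0.1, 0.3, -2.9]
width: 0.0156
gripper_force: 45.0
```

```bash
python3 g.py 463.5 -266.4 130 -8.2 0
python3 - <<'E'
from h import *
c=cam('top')
cv2.imwrite('pics/after.png',cv2.resize(c['image'][230:350,120:520],None,fx=2,fy=2)[:,:,::-1])
E
sed -n 1,3p slot.py >/dev/null; python3 slot.py | sed -n 9,18p
```

```text
t 15.55 p [ 464.3 -258.   274.5] w 15.6 F [-0.1   0.29 -2.87] gf 45.0 J [-16.  15.  51. 102. -12.  69.  31.]
turn(tool) [ 0.0024 -0.0011  0.0372] shift(tool) [ -8.5  -0.3 144.5] shift(goal tool) [ -8.4   0.4 144.5]
-30 [15, 20, 28, 17, 22, 20, 27, 16, 22, 27, 26, 28]
-26 [28, 45, 45, 45, 47, 46, 45, 45, 45, 46, 46, 44]
-22 [0, None, None, None, None, None, None, None, None, None, None, 0]
-18 [0, None, -66, -65, -68, -69, -78, -78, -79, -78, -78, 0]
-14 [0, None, -64, -65, -65, -66, -67, -68, -77, -77, -77, -3]
-10 [0, None, -68, -65, -66, -63, -65, -65, -65, -67, -79, -38]
-6 [0, None, -78, -78, -66, -66, -64, -67, -64, -65, -78, -1]
-2 [0, None, -77, -79, -78, -77, -71, -68, -65, -67, -78, -40]
2 [6, 6, 4, 1, 0, -4, 0, 3, -3, 5, -9, 2]
6 [7, 8, 7, 5, 6, 7, 5, 7, 6, 6, 6, 6]
```

View pics/after.png

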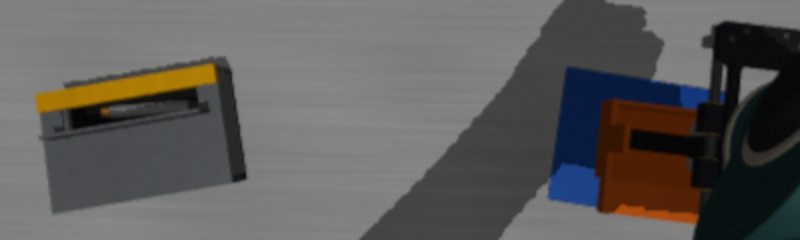

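The case now has a shaft visible on its floor, at about (150,107) in the crop, with nothing lying outside. The empty scoop hangs over the mat, so I'll lower it.

Emit:
apply_moves(
  deltas=[
    [0, 0, 0.037, -8, 0, 15, 0],
    [0, 0, 0, 0, 0, 30, 0],
    [0, 0, 0, 0, 0, 35, 0],
    [0, 0, 0, 0, 0, 35, 0],
    [0, 0, 0, 0, 0, 30, 0],
    [0, 0, 0, 0, 0, 20, 0],
    [0, 0, 0, 0, 0, 10, 0],
    [0, 0, 0, 0, 0, 4, 0],
    [0, 0, 0, 0, 0, 1, 0],
    [0, 0, 0, 0, 0, 0, 0],
    [0, 0, 0, 0, 0, 0, 0],
  ],
)

```text
t: 16.7
eef_pos: [0.4641, -0.2667, 0.095]
tool_rot: [[0.146, 0.989, 0.003], [0.989, -0.146, -0.0], [0.0, 0.003, -1.0]]
contact_force: [0.3, 0.0, -2.6]
width: 0.0159
gripper_force: 45.0
```

Emit:
apply_moves(
  deltas=[
    [0, 0, 0, 0, 0, 1, 0],
    [0, 0, 0, 0, 0, 0.5, 0],
    [0, 0, 0, 0, 0, 0, 0],
  ],
)

```text
t: 17.0
eef_pos: [0.4637, -0.2665, 0.0928]
tool_rot: [[0.146, 0.989, 0.002], [0.989, -0.146, 0.0], [0.001, 0.002, -1.0]]
contact_force: [0.3, -0.2, -2.8]
width: 0.0159
gripper_force: 45.0
```

```bash
python3 g.py 463.5 -266.4 90.6 -8.2 0
```

```text
t 17.0 p [ 463.7 -266.5   92.8] w 15.9 F [ 0.32 -0.2  -2.79] gf 45.0 J [ -7.  29.  43. 112. -26.  49.  41.]
turn(tool) [ 0.0021 -0.0006 -0.0038] shift(tool) [ 0.1 -0.3  2.2] shift(goal tool) [ 0.1 -0.3  2.2]
```

Emit:
apply_moves(
  deltas=[
    [0.002, 0, 0, 0, 0, 1, 0],
    [0, 0, 0, 0, 0, 0.7, 0],
    [0, 0, 0, 0, 0, 0, 0],
  ],
)

```text
t: 17.3
eef_pos: [0.4636, -0.2665, 0.0909]
tool_rot: [[0.146, 0.989, -0.0], [0.989, -0.146, 0.001], [0.001, -0.0, -1.0]]
contact_force: [-0.0, 0.0, -2.3]
width: 0.0159
gripper_force: 45.0
```

Emit:
apply_moves(
  deltas=[
    [0, 0, 0, 0, 0, 0.6, 0],
    [0, 0, 0, 0, 0, 0, 0],
  ],
)

```text
t: 17.5
eef_pos: [0.4637, -0.2666, 0.0905]
tool_rot: [[0.146, 0.989, 0.0], [0.989, -0.146, 0.001], [0.001, -0.0, -1.0]]
contact_force: [-0.8, 0.5, -0.2]
width: 0.0158
gripper_force: 45.0
```

Contact is made, so I'll open in place and then withdraw.

Emit:
apply_moves(
  deltas=[
    [0, 0, 0, 0, 0, 0, 30],
    [0, 0, 0, 0, 0, 0, 45],
    [0, 0, 0, 0, 0, 0, 60],
    [0, 0, 0, 0, 0, 0, 60],
    [0, 0, 0, 0, 0, 0, 60],
    [0, 0, 0, 0, 0, -15, 60],
    [0, 0, 0, 0, 0, -30, 60],
    [0, 0, 0, 0, 0, -40, 60],
    [0, 0, 0, 0, 0, -40, 60],
    [0, 0, 0, 0, 0, -30, 60],
    [0, 0, 0, 0, 0, 0, 60],
    [0, 0, 0, 0, 0, 0, 60],
  ],
)

```text
t: 18.7
eef_pos: [0.4638, -0.2666, 0.2463]
tool_rot: [[0.146, 0.989, 0.001], [0.989, -0.146, 0.001], [0.001, 0.001, -1.0]]
contact_force: [0.4, 0.2, 0.0]
width: 0.0596
gripper_force: 0.0
```

Run:
```python
from h import *
c=cam('top');d=cam('scene');print(r.observe()['eef_pos'],r.observe()['contact_force'])
o=np.zeros((400,800,3),np.uint8);o[:240]=cv2.resize(c['image'][230:350,120:520],None,fx=2,fy=2);o[240:,:800]=0
b=cv2.resize(d['image'][130:340,250:560],None,fx=.76,fy=.76);o[240:240+b.shape[0],:b.shape[1]]=b
cv2.imwrite('pics/end.png',o[:,:,::-1])
P=cloud(d)*1000;V=d['image'].max(-1)
k=(P[...,2]>100)&(P[...,2]<125)&(V<70)&(abs(P[...,1]+266)<70)&(abs(P[...,0]-464)<30)
q=P[k];print(len(q),q.mean(0).round(1),np.percentile(q[:,2],[10,50,90]).round(1))
```

```text
[ 0.46329561 -0.26638992  0.24498258] [-0.31919367 -0.06772772  0.29534386]
232 [ 466.2 -264.9  112.5] [106.7 113.8 115.5]
```

View pics/end.png

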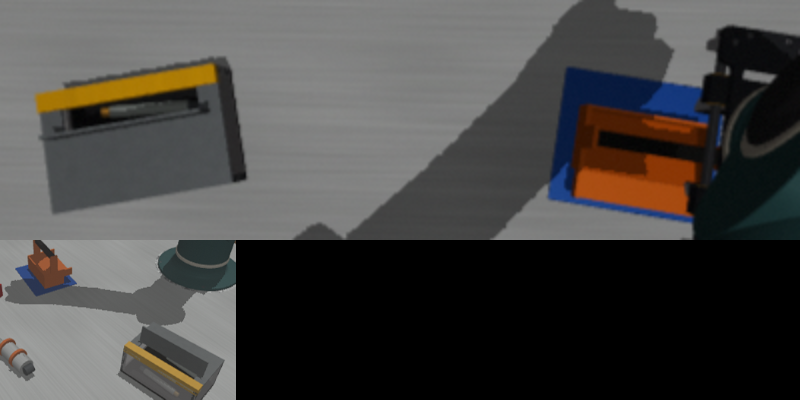

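The scoop stands upright and empty on the mat near (640,150), the gripper is clear of it, and no shafts lie on the bench. Handing in now.

```bash
python3 -c "
from cell import r
print(r.job_done())"
```

```text
the job is handed in; nothing more can be done
None
```

I handed the job in at about 19 s: the lip rested on the strip with about 11 N, the shafts were tipped into the case, and the empty scoop stands released on the mat. I saw only one shaft on the case floor, so all three being inside rests on the scoop's empty weight and none showing elsewhere; no verdict came back.

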